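# Cock and trip the box-panel stamper

### The job

Stamp the small wooden panel on the spring stamper. Lift the sprung arm by its barrel knob until its catch holds it up by itself, going gently against the rubber buffer and never letting the arm slip and slam down; then slide the panel along its channel fully home against the stop bar; then press the trigger tab gently to drop the die onto it, and come away with the tab released. Leave the other things on the bench where they are.

Things in the scene. Friction and masses are not known exactly. Their poses are not given: they have to be found in the camera images.
- stamper: the spring stamper, a dark iron bench machine, bolted down. Base plate 400 x 120 x 25 mm, from x = -280 (feed end, panel channel) to +120 mm (trigger end), y = -60 to 60. Two cheeks (outer faces y = +-48 mm, top 120 mm high) carry the arm's pivot. Origin on the bench under the pivot, x along the machine, z up.
- pivot (a point): the sprung arm's pivot axis (parallel to the stamper's y), 100 mm above the bench. Behind it a steel crank on the arm, 75 mm long, stands up; it swings back and down onto the catch as the arm is lifted, and flies up again when the arm lets go (within 0.3 s).
- knob_centre (a point): centre of the wooden barrel knob at the end of the sprung arm: a cylinder 24 mm across and 30 mm long between flat ends, axis parallel to the stamper's y; pinched from above across its flat ends it turns between the fingers as the arm swings. 200 mm from the pivot, 100 mm high when down. The arm is a 16 mm square bar; the brass die (30 x 40 mm) hangs under it 160 mm from the pivot.
- hammer (a joint): angle of the sprung arm, rad: 0 = down, level, die just on the panel; grows as the knob is lifted (at x = -200 cos, z = 100 + 200 sin mm in the stamper's frame). Its spring and weight pull at the knob with about 4 N when down, about 9 N at the catch. The catch takes it somewhere between 1.06 and 1.25 rad, different each time, unmeasured.
- buffer_nominal (a point): nominal top of the rubber buffer under the crank (sits up to 6 mm higher or lower with the catch). Some 0.03 rad past the catch the load at the knob climbs steeply, about 2.5 N per mm of knob travel: lift until this is felt, then ease back; if caught, the load vanishes within 0.06 rad of arm travel. More than 22 N at the knob (35 N on the buffer) overloads it.
- tab_nominal (a point): nominal centre of the top of the steel trigger tab, 40 mm (x) by 50 mm (y), 8 mm thick, beyond the base's end; really up to 6 mm higher or lower with the catch, not measured. Pressed straight down it lets the arm go after 4 to 13 mm at about 2 to 6 N; 26 mm of travel in all, then a hard stop. Never press it with more than 25 N. It springs back.
- sear (a joint): angle of the catch lever with its trigger tab, rad: 0 = at rest, grows as the tab is pressed (1 mm at the tab = 0.0095 rad), at most 0.26. It also moves, with up to about 3 N more load at the knob, while the arm rides over the catch; rubbing of the knob in the fingers adds 1 to 3 N too.
- stop_face (a point): foot of the stop bar's face, middle of the channel's inner end, on the channel floor (25 mm above the bench). The channel runs from here 165 mm along the stamper's -x between rails 8 mm high, 53 mm apart. The stop bar is 22 mm high.
- panel: the plain wooden box panel, loose, 80 (x) x 50 (y) x 12 mm, flat in the channel; origin at the centre of its underside. It starts short of the lowered die, which bars its way. Fully home, its inner end meets the stop bar and its centre is 40 mm from stop_face. It can be pushed from its outer end with closed fingers from above.
- mould: a dark wooden cigar mould, 240 x 90 x 34 mm, lying beyond the stamper; a bystander, to be left where it is
- paste_jar: an amber glass jar, 64 mm across, 75 mm high, beyond the stamper's trigger end; a bystander, to be left where it is
- gauge: a plywood ring gauge with four holes, 120 x 45 x 8 mm, lying on the robot's side of the stamper; a bystander, to be left where it is
- blade: a flat rounded hand blade, 130 x 70 x 10 mm, lying on the robot's side of the stamper; a bystander, to be left where it is
- tumbler: a blue steel tumbler, 72 mm across, 150 mm high; a bystander, to be left where it is
- cigar_box: an open wooden box, 150 x 200 x 50 mm; a bystander, to be left where it is
- brush: a hand brush lying near the trigger end, on the robot's side; a bystander, to be left where it is

How it is judged:
On the way, in this order (a step that is already met when the one before it is completed fails the run):
1. the arm stands cocked on its catch, let go (value of joint hammer above 1 rad and contact force between the fingers and hammer_c2 below 0.2 N and value of joint sear below 0.05 rad), for 0.3 s.
2. with the arm still cocked, the panel is fully home against the stop (within 3 mm) (value of joint hammer above 1 rad and x of panel in the frame of stamper above -0.158 m and z of panel in the frame of stamper below 0.028 m and angle between the x axis of panel and the x axis of stamper, either way round below 0.08 rad), for 0.1 s.
3. the fingers press the trigger tab (value of joint sear above 0.03 rad and contact force between the fingers and sear_c5 above 0.5 N and x of panel in the frame of stamper above -0.158 m and z of panel in the frame of stamper below 0.028 m and angle between the x axis of panel and the x axis of stamper, either way round below 0.08 rad).
4. the die has come down on the panel (value of joint hammer below 0.04 rad and x of panel in the frame of stamper above -0.158 m and z of panel in the frame of stamper below 0.028 m and angle between the x axis of panel and the x axis of stamper, either way round below 0.08 rad), for 0.1 s.
At the end, for the whole second after the job is handed in: The arm is down (within 0.04 rad) with the die on the panel, the panel lies flat and straight in its channel within 3 mm of the stop bar and at rest, and the trigger tab has sprung back (all of step 4 and value of joint sear below 0.02 rad and linear speed of panel below 0.02 m/s); the robot touches nothing.
It fails at once if the arm is forced against the buffer with more than 35 N on the buffer (about 22 N at the knob) (contact force between hammer_c0 and buffer_c0 above 35 N).
It fails at once if the arm slips and slams down (faster than 4 rad/s) without the trigger being pressed (velocity of joint hammer below -4 rad/s and value of joint sear below 0.025 rad).
It fails at once if the trigger tab is pressed with more than 25 N (contact force between the fingers and sear_c5 above 25 N).
It fails at once if a bystander is moved by more than 25 mm (distance of any of mould, paste_jar, gauge, blade, tumbler, cigar_box, brush from where it was at the start of the episode above 0.025 m).
It also fails if it takes over 72 s, if anything falls off the work surface, if the arm or the gripper's body presses on something with over 40 N, if the wrist force passes 120 N, or if a joint passes its speed limit or range.

### The arm

A 6-joint arm with a two-finger parallel gripper is mounted at the origin on the work surface. World frame = base frame: x ahead of the robot, y to its left, z up, the work surface at z = 0. Lengths are in m, angles in rad, forces in N, time in s.
With the tool pointing down it reaches from about 0.325 to 0.9 m from the base axis. Payload 6.1 kg.
Tool frame: the origin (TCP) lies on the front face of the gripper's body, between the roots of the fingers; the fingertips stand 70 mm ahead of it and the grasp point (between the pads) lies 51 mm ahead of it (arm.tcp_to_grasp is the distance from the TCP to the grasp point, in m); z points along the fingers, y is the direction in which the jaws open and shut (so a half turn about z gives the same grasp; the last joint's range is limited). The gripper opens to 87 mm and grips with 3 to 60 N. Pads are 19 mm wide; open, the fingers measure 117 mm over their backs; the gripper's body (75 mm by 190 mm) begins 51 mm behind the grasp point.
Start: joints at [1.07, 0.22, 1.526, -0, 1.395, -0.126], TCP at [0.229, 0.582, 0.292] pointing down, gripper open.
Joint ranges: [-2.98, 2.98], [-0.91, 2.08], [0.09, 2.57], [-1.24, 4.39], [0.2, 2.65], [-2.68, 2.68]. Speed limits (rad/s): [2.57, 2.57, 3.01, 3.14, 3.14, 3.14].

### API

Orientations are given as a rotation vector (axis times angle).
In Python, from bench import telemetry, vision, arm gives the robot as it stands.
- The arm moves only by the tool move_arm, never from a script. Its argument "deltas" is a list of rows, each a list of 3 entries, a list of its own where there are three numbers: the finger opening in mm, from 0 to 87, then the shift along the tool's x, y, z in units of 50 mm (1.0 is 50 mm), then the turn, a rotation vector about the tool's x, y, z in units of 6 degrees (1.0 is 6 degrees). A call has 1 to 5 rows; each row shifts and turns the commanded pose from where the row before left it, along the tool's axes as they then stand; what a row does not reach is not made up. A row lasts 1/10 s, in which the tool goes at most 50 mm and 8.59 degrees, less where a joint would pass 70% of its speed; a pose out of reach is approached as far as the arm can. A call is refused whole if a number of a shift passes 1 or a number of a turn 1, either way. A call with a gripper value outside its range is refused whole. The fingers move at their own pace and stop on an object; "force" is the grip in N (left out, the last holds). Time passes only in rows, so rows that do not move let the fingers close. It gives the time, the measured TCP pose, the force and the opening at its end, in the units of the state.
- telemetry.sense(): the state, without advancing time (a new reading comes with each control period).
- vision.grab_frame(name): name is "scene" or "top"; returns a dict with "color" (420x560x3 uint8, blue, green, red), "K" (3x3 intrinsics, pixels), "R" (3x3) and "t" (3): a world point X has camera coordinates R X + t. Camera axes: x right, y down, z forward; pixel columns grow to the right and rows downward; lengths in m; the calibration is good to about 2 mm. A picture is of the moment at which its call begins. There is no depth.
- arm.sign_off(): hands the job in, once; it reports no verdict.
The state is a dict: "t": time; "joints": joint angles; "dq": joint speeds; "tau": joint torques, N m; "tool_pos": TCP position; "orientation": TCP orientation; "contact_force": force on the tool from outside, world axes, zero at the start; "torque": the same for the moment, N m; "finger_gap": finger opening in m.
Only numpy, scipy, OpenCV 4.12 (cv2) and the standard library are available. Lean on these libraries where they do the work, as an engineer would, in place of code of your own. Each camera call takes 0.05 s, during which the arm holds its last target. There are 200 camera calls.

## Working session

There is one attempt and no reset: what is moved stays moved. The work goes in short steps, Python scripts to look and compute and a tool call to move; the robot and the scene stay as the last step left them, time stands still between calls to the robot, and variables do not carry over. Pictures are saved under pics/ and viewed, about 8 in all and at most 12, crops included, and the job is handed in when it is done.

Besides the shell and the picture viewer there is one more tool, called after "Request:" as a command line: name --argument value ..., lists and objects as JSON in quotes. move_arm: Moves the arm, as the interface text tells. Its arguments: {"type":"object","properties":{"deltas":{"type":"array"},"force":{"type":"number"}},"required":["deltas"]}

```bash
mkdir -p pics; ls
python3 - <<'E'
from bench import telemetry, vision, arm
import cv2,numpy as np,pickle
s=telemetry.sense(); print(s)
for n in ("scene","top"):
    f=vision.grab_frame(n); pickle.dump(f,open(f"{n}.pkl","wb"))
    cv2.imwrite(f"pics/{n}0.png",cv2.resize(f["color"],(800,600)))
    print(n,f["K"],f["R"],f["t"],-f["R"].T@f["t"])
E
```

```text
pics
{'t': 0.0, 'joints': array([ 1.06990563e+00,  2.21231165e-01,  1.52761368e+00,  3.31568024e-05,
        1.39469664e+00, -1.26069123e-01]), 'dq': array([-0.00015551, -0.00031249,  0.00064936, -0.0001174 , -0.00125287,
        0.00056974]), 'tau': array([-2.12870589e-03, -4.94600093e+01, -3.87376821e+01,  6.96454500e-02,
        5.70202852e-02, -1.55381413e-04]), 'tool_pos': array([0.2285585 , 0.58118725, 0.29113264]), 'orientation': array([-5.85218872e-01, -3.08595921e+00,  2.89564591e-03]), 'contact_force': array([ 0.13802066,  0.36502422, -0.18762331]), 'torque': array([-0.02866723, -0.02009817, -0.02189677]), 'finger_gap': 0.08717524108483071}
scene [[400.24716186   0.         276.67232394]
 [  0.         400.24716186 206.71358202]
 [  0.           0.           1.        ]] [[ 0.80496842  0.59318374  0.01260562]
 [ 0.46649302 -0.61963129 -0.63122209]
 [-0.36661984  0.51399428 -0.77549969]] [-0.43945561 -0.18751232  1.39175821] [ 0.95146725 -0.57086633  0.96648575]
top [[383.40444655   0.         281.66678843]
 [  0.         383.40444655 208.83779425]
 [  0.           0.           1.        ]] [[-0.02051805 -0.99977757  0.00488149]
 [-0.9855863   0.01940626 -0.16805665]
 [ 0.16792453 -0.00825933 -0.98576525]] [0.00638426 0.5815882  1.18437057] [0.37445149 0.0048785  1.26521995]
```

View pics/scene0.png

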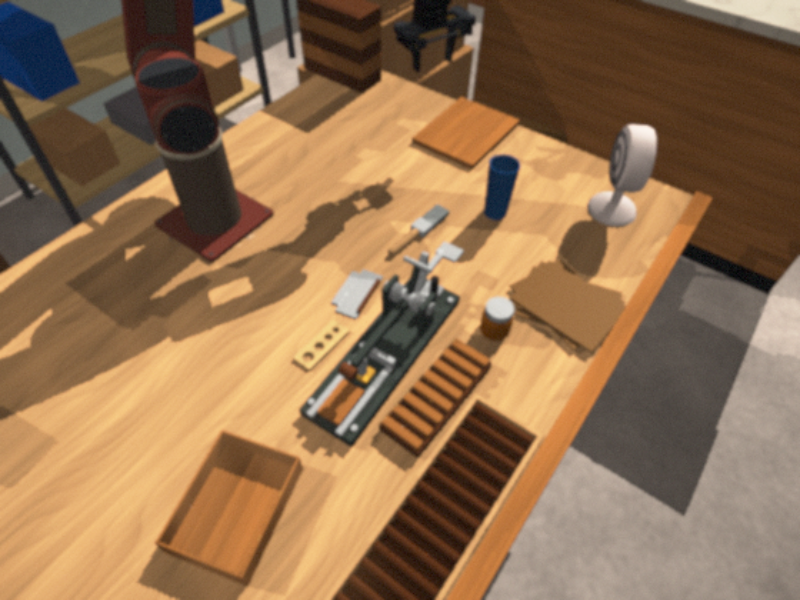

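View pics/top0.png

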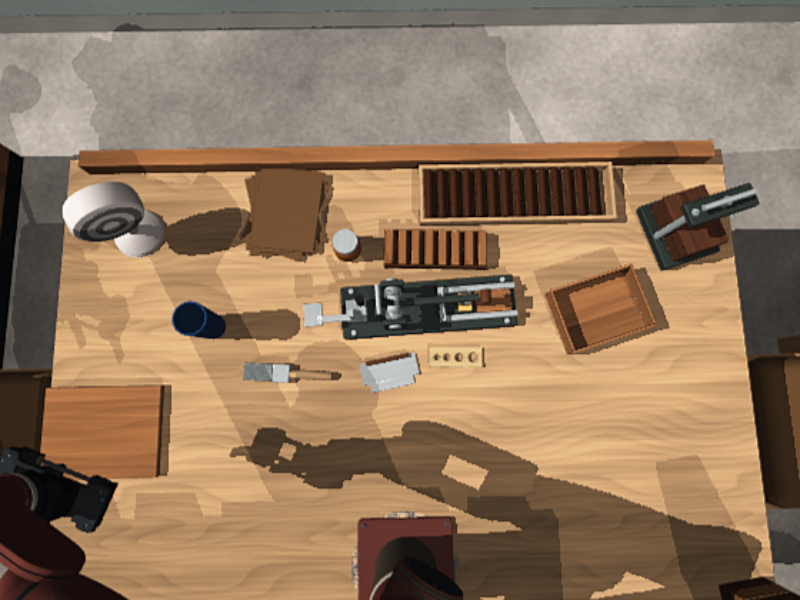

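The stamper lies at about (430,308) in the top view. Its feed end is on the right (world -y), and the tab is at about (313,314). I'll crop in closer.

Run:
```python
import cv2,pickle
t=pickle.load(open("top.pkl","rb"))["color"]; s=pickle.load(open("scene.pkl","rb"))["color"]
# top crop cols 205:375 rows 180:250 x4.7
cv2.imwrite("pics/topc.png",cv2.resize(t[185:245,205:373],None,fx=4.7,fy=4.7,interpolation=cv2.INTER_CUBIC))
cv2.imwrite("pics/scc.png",cv2.resize(s[165:310,205:335],None,fx=4,fy=4,interpolation=cv2.INTER_CUBIC))
```

```text
(no output)
```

View pics/topc.png

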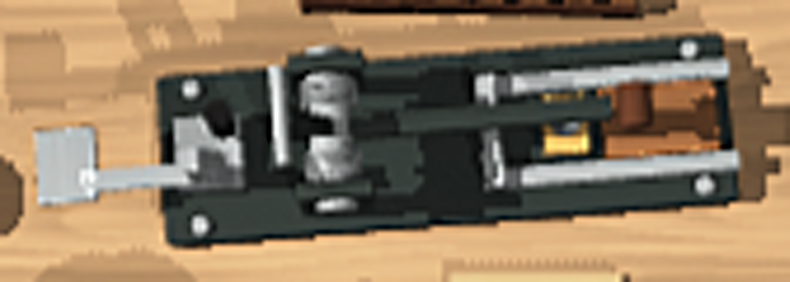

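View pics/scc.png

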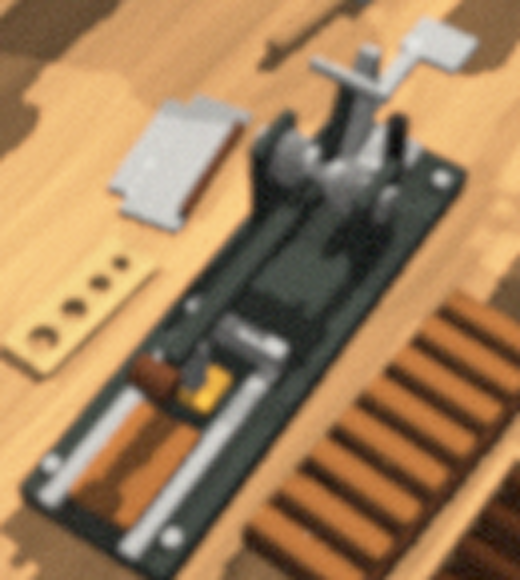

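```bash
cat > h.py <<'E'
import numpy as np,pickle
F={n:pickle.load(open(n+".pkl","rb")) for n in("top","scene")}
def un(n,p): 
    f,o=((4.7,(205,185)) if n=="top" else (4,(205,165)))
    return (np.array(p)+.5)/f-.5+o
def proj(n,X):
    f=F[n]; c=f["R"]@np.asarray(X)+f["t"]; p=f["K"]@c; return p[:2]/p[2]
def ray(n,p,z,raw=False):
    f=F[n]; p=p if raw else un(n,p); d=f["R"].T@np.linalg.solve(f["K"],[p[0],p[1],1]); c=-f["R"].T@f["t"]; return c+d*(z-c[2])/d[2]
def S(q,X): 
    c,s=np.cos(q[2]),np.sin(q[2]); X=np.asarray(X); return np.array([q[0]+c*X[0]-s*X[1],q[1]+s*X[0]+c*X[1],X[2]])
E
python3 - <<'E'
from h import *
from scipy.optimize import least_squares
obs=[("top",(160,76),(.12,-.06,.025)),("top",(172,234),(.12,.06,.025)),("top",(722,37),(-.28,-.06,.025)),("top",(738,194),(-.28,.06,.025)),
("scene",(28,488),(-.28,.06,.025)),("scene",(466,176),(.12,-.06,.025)),
("top",(633,106),(-.2,0,.1)),("scene",(155,374),(-.2,0,.1))]
r=lambda q:np.concatenate([proj(n,S(q,X))-un(n,p) for n,p,X in obs])
s=least_squares(r,[.6,-.0,1.57],loss="soft_l1"); q=s.x; print(q,np.round(r(q).reshape(-1,2),1)); np.save("q.npy",q)
inv=lambda P:np.r_[S([0,0,-q[2]],[P[0]-q[0],P[1]-q[1],0])[:2],P[2]]
for z in(.04,.05,.06,.07,.08): print("tab",z,inv(ray("top",(66,164),z)),inv(ray("scene",(442,45),z)))
print("panel out top",inv(ray("top",(718,115),.037)),"scene",inv(ray("scene",(97,507),.037)))
for x in [(-.2,0,.1),(0,0,.1),(-.115,0,.025),(-.28,0,.025),(.16,0,.06)]: P=S(q,x);print(x,P,np.hypot(*P[:2]))
# floor-projected: crank top at (280,115)
E
```

```text
[0.56463074 0.01476818 1.63185266] [[-0.8 -0.5]
 [-1.1  2.1]
 [ 0.2 -1.8]
 [ 1.1  0.7]
 [-3.4 -0.7]
 [ 1.5 -2.2]
 [ 0.6 -0.7]
 [ 0.1  1.4]]
tab 0.04 [0.18409454 0.00109528 0.04      ] [0.20568078 0.01588016 0.04      ]
tab 0.05 [0.18260615 0.00264058 0.05      ] [0.19689674 0.01192693 0.05      ]
tab 0.06 [0.18111775 0.00418588 0.06      ] [0.18811271 0.00797369 0.06      ]
tab 0.07 [0.17962935 0.00573118 0.07      ] [0.17932867 0.00402046 0.07      ]
tab 0.08 [0.17814096 0.00727648 0.08      ] [1.70544641e-01 6.72290888e-05 8.00000000e-02]
panel out top [-0.26667866  0.0028586   0.037     ] scene [-0.26747306  0.00114358  0.037     ]
(-0.2, 0, 0.1) [ 0.57683442 -0.18485915  0.1       ] 0.6057316658890723
(0, 0, 0.1) [0.56463074 0.01476818 0.1       ] 0.5648238386435649
(-0.115, 0, 0.025) [ 0.57164785 -0.10001753  0.025     ] 0.5803316087009682
(-0.28, 0, 0.025) [ 0.58171589 -0.26471008  0.025     ] 0.6391125127902211
(0.16, 0, 0.06) [0.55486779 0.17447004 0.06      ] 0.581651152162095
```

```bash
cat > ov.py <<'E'
from h import *
import cv2
q=np.load("q.npy"); out=[]
for n,f,o,sz in(("top",4.7,(205,185),(60,168)),("scene",4,(205,165),(145,130))):
    im=cv2.resize(F[n]["color"][o[1]:o[1]+sz[0],o[0]:o[0]+sz[1]],None,fx=f,fy=f,interpolation=cv2.INTER_CUBIC)
    def P(X): return tuple(int(v) for v in np.round((proj(n,S(q,X))-o+.5)*f-.5))
    def poly(L,c): cv2.polylines(im,[np.array([P(x) for x in L])],True,c,1)
    for z,c in((.025,(0,0,255)),(0,(255,0,255))): poly([(.12,-.06,z),(.12,.06,z),(-.28,.06,z),(-.28,-.06,z)],c)
    poly([(-.115,.0265,.025),(-.28,.0265,.025),(-.28,-.0265,.025),(-.115,-.0265,.025)],(0,255,0))
    for y in(-.015,.015): cv2.circle(im,P((-.2,y,.1)),5,(255,255,0),1)
    for y in(-.048,.048): cv2.circle(im,P((0,y,.1)),5,(255,255,0),1)
    out.append(im)
h=np.zeros((max(i.shape[0] for i in out),0,3),np.uint8)
cv2.imwrite("pics/ovt.png",out[0]);cv2.imwrite("pics/ovs.png",out[1])
a=out[0][:,:];b=cv2.resize(out[1][280:580,:320],None,fx=1,fy=1)
c=np.zeros((600,800,3),np.uint8);c[:a.shape[0],:a.shape[1]]=a;c[290:590,:320]=b;d=out[1][0:300,220:520];c[290:590,340:640]=d
cv2.imwrite("pics/ov.png",c)
E
python3 ov.py
```

```text
(no output)
```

View pics/ov.png

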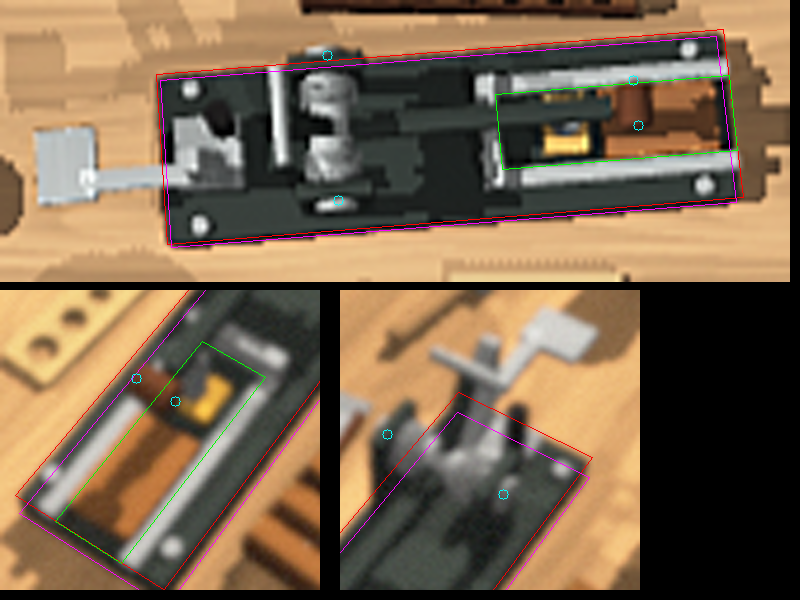

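The overlay agrees with the pictures to about 3 mm. In the top crop the knob is at about (632,105), and the panel's outer end is at about (718,115). Next I'll work out the approach.

```bash
cat > g.py <<'E'
import sys
from h import *
from bench import telemetry
from scipy.spatial.transform import Rotation as Ro
q=np.load("q.npy"); Rs=Ro.from_euler("z",q[2]).as_matrix()
def st():
    s=telemetry.sense(); R=Ro.from_rotvec(s["orientation"]).as_matrix()
    tip=s["tool_pos"]+R[:,2]*.051; sp=Rs.T@(tip-[q[0],q[1],0]); return s,R,sp
def to(X):  # grasp point to stamper-frame X: delta in tool frame, units
    s,R,sp=st(); return R.T@(Rs@(np.array(X)-sp))/.05
if __name__=="__main__":
    s,R,sp=st(); np.set_printoptions(precision=4,suppress=True)
    print("t",s["t"],"grasp in stamper mm",sp*1e3,"gap",s["finger_gap"]*1e3,"F_st",Rs.T@s["contact_force"],"joints",s["joints"])
    for sg in(1,-1):
        T=Rs@np.diag([-sg,sg,-1.]); print("rot units",sg,np.degrees(Ro.from_matrix(R.T@T).as_rotvec())/6)
    if len(sys.argv)>1: print("delta units",to(eval(sys.argv[1])))
E
python3 g.py "(-.2,0,.25)"
```

```text
t 0.1 grasp in stamper mm [585.8128 300.9015 240.2269] gap 86.91292589994855 F_st [ 0.3259 -0.9243  0.8431] joints [ 1.0699  0.2212  1.5275 -0.      1.3947 -0.1261]
rot units 1 [ -0.0088  -0.0185 -19.1621]
rot units -1 [-0.0164  0.0078 10.8379]
delta units [-12.0905 -11.7065  -0.1772]
```

Request:
move_arm --deltas '[[60, [-0.6, -0.585, 0], [0, 0, 0.54]], [60, [-0.635, -0.55, 0], [0, 0, 0.54]], [60, [-0.665, -0.515, 0], [0, 0, 0.54]], [60, [-0.695, -0.475, 0], [0, 0, 0.54]], [60, [-0.72, -0.435, 0], [0, 0, 0.54]]]' --force 40

```text
t: 0.6
tool_pos: [0.3156, 0.3886, 0.2917]
orientation: [-1.017, -2.972, 0.001]
contact_force: [0.5, 0.3, 0.2]
finger_gap: 0.0618
```

Request:
move_arm --deltas '[[60, [-0.745, -0.39, 0], [0, 0, 0.54]], [60, [-0.765, -0.35, 0], [0, 0, 0.54]], [60, [-0.78, -0.305, 0], [0, 0, 0.54]], [60, [-0.8, -0.26, 0], [0, 0, 0.54]], [60, [-0.81, -0.215, 0], [0, 0, 0.54]]]'

```text
t: 1.1
tool_pos: [0.4029, 0.1976, 0.292]
orientation: [-1.426, -2.799, 0.0]
contact_force: [-0.3, -0.2, -0.2]
finger_gap: 0.0598
```

Request:
move_arm --deltas '[[60, [-0.825, -0.17, 0], [0, 0, 0.54]], [60, [-0.83, -0.12, 0], [0, 0, 0.54]], [60, [-0.835, -0.075, 0], [0, 0, 0.54]], [60, [-0.84, -0.025, 0], [0, 0, 0.54]], [60, [-0.84, 0.02, 0], [0, 0, 0.54]]]'

```text
t: 1.6
tool_pos: [0.4903, 0.0066, 0.292]
orientation: [-1.807, -2.57, 0.0]
contact_force: [0.6, 1.5, 0.8]
finger_gap: 0.0603
```

Request:
move_arm --deltas '[[60, [-0.835, 0.07, 0], [0, 0, 0.54]], [60, [-0.83, 0.115, 0], [0, 0, 0.54]], [60, [-0.825, 0.16, 0], [0, 0, 0.54]], [60, [-0.815, 0.21, 0], [0, 0, 0.54]], [60, [-0.8, 0.255, 0], [0, 0, 0.54]]]'

```text
t: 2.1
tool_pos: [0.5777, -0.1842, 0.2917]
orientation: [-2.15, -2.289, 0.0]
contact_force: [-0.1, 0.6, 0.1]
finger_gap: 0.06
```

```bash
python3 g.py "(-.2,0,.14)"
```

```text
t 2.1 grasp in stamper mm [-199.3385   -0.8592  240.6522] gap 60.017450189229365 F_st [0.5701 0.0299 0.1357] joints [-0.4387  0.1772  1.5774  0.0001  1.3878 -0.5011]
rot units 1 [  0.0074  -0.0105 -29.9866]
rot units -1 [-0.0067 -0.0047  0.0134]
delta units [-0.0142 -0.0158  2.013 ]
```

Request:
move_arm --deltas '[[60, [0, 0, 0.5], [0, 0, 0]], [60, [0, 0, 0.5], [0, 0, 0]], [60, [0, 0, 0.5], [0, 0, 0]], [60, [0, 0, 0.5], [0, 0, 0]], [60, [0, 0, 0], [0, 0, 0]]]'

```text
t: 2.6
tool_pos: [0.5747, -0.1814, 0.1874]
orientation: [-2.142, -2.286, 0.004]
contact_force: [0.1, 0.3, -1.2]
finger_gap: 0.0598
```

Run:
```python
from bench import vision
import cv2
from h import *
f=vision.grab_frame("scene")["color"];q=np.load("q.npy")
p=proj("scene",S(q,(-.2,0,.121)));print(p)
o=(200,190);im=cv2.resize(f[190:310,200:340],None,fx=5,fy=5,interpolation=cv2.INTER_CUBIC)
for z in(.1,.121):
  for y in (-.015,.015):
    u=proj("scene",S(q,(-.2,y,z)));cv2.circle(im,tuple(int(v) for v in (u-o+.5)*5),4,(255,255,0),1)
cv2.imwrite("pics/a1.png",im)
```

```text
[243.06270742 255.05501739]
```

View pics/a1.png

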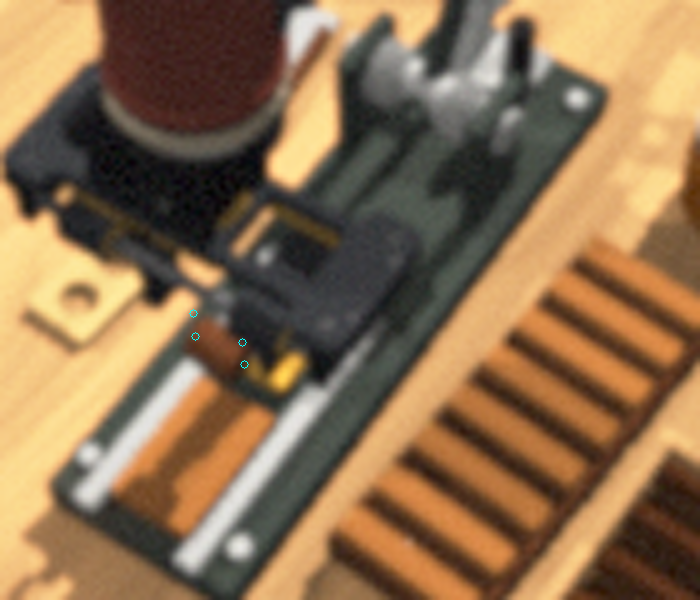

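The knob shows at about (215,345). I predicted (220,350), so it agrees to within 3 mm, and the fingers straddle it. I'll descend the last bit.

```bash
python3 g.py "(-.2,0,.1)"
```

```text
t 2.65 grasp in stamper mm [-196.8697    0.9381  138.8899] gap 59.960872040545176 F_st [-0.5053 -0.9487 -0.5765] joints [-0.4364  0.2652  1.6726 -0.      1.2091 -0.5013]
rot units 1 [  0.038   -0.0698 -29.963 ]
rot units -1 [-0.0445 -0.0242  0.0369]
delta units [-0.0647  0.0221  0.7775]
```

Request:
move_arm --deltas '[[60, [-0.06, 0.02, 0.2], [0, 0, 0]], [60, [0, 0, 0.2], [0, 0, 0]], [60, [0, 0, 0.2], [0, 0, 0]], [60, [0, 0, 0.15], [0, 0, 0]], [60, [0, 0, 0], [0, 0, 0]]]'

```text
t: 3.15
tool_pos: [0.5778, -0.1851, 0.1531]
orientation: [-2.146, -2.291, 0.001]
contact_force: [-0.2, 0.2, -0.3]
finger_gap: 0.0598
```

```bash
python3 g.py "(-.2,0,.1)"
```

```text
t 3.15 grasp in stamper mm [-200.2055   -0.818   102.1267] gap 59.80495382158438 F_st [ 0.1933  0.1407 -0.2673] joints [-0.4399  0.3129  1.6893 -0.      1.142  -0.5049]
rot units 1 [  0.0189  -0.0345 -29.9624]
rot units -1 [-0.022  -0.012   0.0376]
delta units [ 0.0041 -0.0162  0.0426]
```

Request:
move_arm --deltas '[[20, [0, 0, 0.04], [0, 0, 0]], [20, [0, 0, 0], [0, 0, 0]], [20, [0, 0, 0], [0, 0, 0]], [20, [0, 0, 0], [0, 0, 0]], [20, [0, 0, 0], [0, 0, 0]]]' --force 40

```text
t: 3.65
tool_pos: [0.5754, -0.1858, 0.1529]
orientation: [-2.143, -2.288, 0.01]
contact_force: [-13.5, -0.6, 11.6]
finger_gap: 0.0295
```

```bash
python3 g.py "(-.2,0,.1)"
```

```text
t 3.65 grasp in stamper mm [-200.8585    1.9209  101.9054] gap 29.511803741760332 F_st [ 0.253  13.4821 11.6279] joints [-0.441   0.3125  1.6904 -0.0043  1.147  -0.5049]
rot units 1 [  0.0089  -0.1362 -29.9552]
rot units -1 [-0.0869 -0.0057  0.0445]
delta units [0.017  0.0388 0.0378]
```

Request:
move_arm --deltas '[[20, [0, -0.055, -0.04], [0, 0, 0]], [20, [0, 0, 0], [0, 0, 0]], [20, [0, 0, 0], [0, 0, 0]]]'

```text
t: 3.95
tool_pos: [0.5749, -0.1859, 0.1538]
orientation: [-2.147, -2.291, 0.003]
contact_force: [-3.2, -2.8, -4.9]
finger_gap: 0.0297
```

```bash
python3 g.py "(-.2,0,.1)"
```

```text
t 3.95 grasp in stamper mm [-200.8778    2.1129  102.8475] gap 29.668479708889507 F_st [-2.5989  3.3768 -4.9058] joints [-0.4426  0.3065  1.6959 -0.0013  1.1414 -0.507 ]
rot units 1 [  0.0005  -0.0381 -29.9624]
rot units -1 [-0.0243 -0.0003  0.0376]
delta units [0.0174 0.0425 0.0568]
```

Request:
move_arm --deltas '[[20, [0.007, 0, -0.24], [0, 0, 0]], [20, [0.022, 0, -0.239], [0, 0, 0]], [20, [0.036, 0, -0.237], [0, 0, 0]], [20, [0.05, 0, -0.235], [0, 0, 0]], [20, [0.064, 0, -0.231], [0, 0, 0]]]'

```text
t: 4.45
tool_pos: [0.5743, -0.1761, 0.2141]
orientation: [-2.146, -2.291, 0.002]
contact_force: [-4.9, 0.1, -8.9]
finger_gap: 0.0296
```

```bash
cat > a.py <<'E'
from g import *
np.set_printoptions(precision=3,suppress=True)
s,R,sp=st(); c=np.array([-.0009,.1023]); d=sp[[0,2]]-c; th=np.arctan2(d[1],-d[0]); F=Rs.T@s["contact_force"]
print("t",s["t"],"sp",sp*1e3,"theta",th,"r",np.hypot(*d)*1e3,"F",F,"load tang",-(F[0]*np.sin(th)+F[2]*np.cos(th)),"radial out",-F[0]*np.cos(th)+F[2]*np.sin(th),"gap",s["finger_gap"]*1e3)
E
python3 a.py
```

```text
t 4.45 sp [-191.083    2.104  163.115] theta 0.30949349445932195 r 199.6701314535888 F [ 0.387  4.85  -8.917] load tang 8.37588500917594 radial out -3.084421590438109 gap 29.629630751812556
```

Request:
move_arm --deltas '[[20, [0.078, 0, -0.227], [0, 0, 0]], [20, [0.091, 0, -0.222], [0, 0, 0]], [20, [0.104, 0, -0.216], [0, 0, 0]], [20, [0.117, 0, -0.209], [0, 0, 0]], [20, [0.13, 0, -0.202], [0, 0, 0]]]'

```text
t: 4.95
tool_pos: [0.5727, -0.1501, 0.2676]
orientation: [-2.147, -2.291, 0.002]
contact_force: [-5.2, -0.7, -9.2]
finger_gap: 0.0297
```

```bash
python3 a.py
```

```text
t 4.95 sp [-165.017    2.085  216.648] theta 0.6085376254743979 r 200.02483703597596 F [-0.374  5.274 -9.167] load tang 7.7350357924501605 radial out -4.9338837848420525 gap 29.668742605248276
```

Request:
move_arm --deltas '[[20, [0.145, 0, -0.19], [0, 0, 0]], [20, [0.155, 0, -0.183], [0, 0, 0]], [20, [0.164, 0, -0.174], [0, 0, 0]], [20, [0.175, 0, -0.164], [0, 0, 0]], [20, [0.184, 0, -0.154], [0, 0, 0]]]'

```text
t: 5.45
tool_pos: [0.5702, -0.11, 0.3108]
orientation: [2.148, 2.292, -0.004]
contact_force: [-2.2, -6.6, -13.0]
finger_gap: 0.0297
```

```bash
python3 a.py
```

```text
t 5.45 sp [-124.984    2.108  259.753] theta 0.9033739417714479 r 200.46983797011447 F [ -6.421   2.563 -13.038] load tang 13.113344733909976 radial out -6.266336871115904 gap 29.715560932860797
```

Request:
move_arm --deltas '[[20, [0.066, 0, -0.045], [0, 0, 0]], [20, [0.067, 0, -0.044], [0, 0, 0]], [20, [0.068, 0, -0.043], [0, 0, 0]], [20, [0.069, 0, -0.041], [0, 0, 0]], [20, [0.068, 0, -0.042], [0, 0, 0]]]'

```text
t: 5.95
tool_pos: [0.5693, -0.0946, 0.3218]
orientation: [2.148, 2.29, -0.006]
contact_force: [-3.6, -9.6, -8.8]
finger_gap: 0.0293
```

```bash
python3 a.py
```

```text
t 5.95 sp [-109.652    2.071  270.799] theta 0.9976497309414438 r 200.54705850819084 F [-9.394  4.15  -8.795] load tang 12.661781050238437 radial out -2.2956872926975933 gap 29.343094820366623
```

Request:
move_arm --deltas '[[20, [0.041, 0, -0.025], [0, 0, 0]], [20, [0.041, 0, -0.025], [0, 0, 0]], [20, [0.041, 0, -0.024], [0, 0, 0]], [20, [0.041, 0, -0.024], [0, 0, 0]]]'

```text
t: 6.35
tool_pos: [0.5688, -0.0862, 0.327]
orientation: [2.148, 2.29, -0.005]
contact_force: [-4.5, -8.9, -8.5]
finger_gap: 0.0297
```

```bash
python3 a.py
```

```text
t 6.35 sp [-101.208    2.089  275.993] theta 1.0470838769096522 r 200.5766495751395 F [-8.616  4.988 -8.455] load tang 11.689858756179984 radial out -3.01264899602769 gap 29.707504733584717
```

Request:
move_arm --deltas '[[20, [0.024, 0, -0.013], [0, 0, 0]], [20, [0.024, 0, -0.013], [0, 0, 0]], [20, [0.024, 0, -0.013], [0, 0, 0]]]'

```text
t: 6.65
tool_pos: [0.5686, -0.0827, 0.329]
orientation: [2.147, 2.29, -0.005]
contact_force: [-3.4, -9.7, -8.4]
finger_gap: 0.0298
```

Request:
move_arm --deltas '[[20, [0.024, 0, -0.013], [0, 0, 0]], [20, [0.024, 0, -0.013], [0, 0, 0]], [20, [0.024, 0, -0.013], [0, 0, 0]]]'

```text
t: 6.95
tool_pos: [0.5683, -0.0791, 0.331]
orientation: [2.148, 2.29, -0.005]
contact_force: [-3.8, -9.4, -7.3]
finger_gap: 0.0295
```

Request:
move_arm --deltas '[[20, [0.024, 0, -0.012], [0, 0, 0]], [20, [0.024, 0, -0.012], [0, 0, 0]], [20, [0.024, 0, -0.012], [0, 0, 0]]]'

```text
t: 7.25
tool_pos: [0.5681, -0.0754, 0.3329]
orientation: [2.148, 2.29, -0.005]
contact_force: [-4.8, -9.0, -7.1]
finger_gap: 0.0297
```

Request:
move_arm --deltas '[[20, [0.024, 0, -0.012], [0, 0, 0]], [20, [0.024, 0, -0.012], [0, 0, 0]], [20, [0.024, 0, -0.012], [0, 0, 0]]]'

```text
t: 7.55
tool_pos: [0.5679, -0.0717, 0.3348]
orientation: [2.148, 2.29, -0.005]
contact_force: [-4.7, -7.2, -7.2]
finger_gap: 0.0294
```

```bash
python3 a.py
```

```text
t 7.55 sp [-86.689   2.069 283.752] theta 1.1291534197610817 r 200.71007139137706 F [-6.922  5.101 -7.243] load tang 9.353564117035354 radial out -3.589139165355629 gap 29.401740221624745
```

Request:
move_arm --deltas '[[20, [0.023, 0, -0.01], [0, 0, 0]], [20, [0.023, 0, -0.01], [0, 0, 0]], [20, [0.023, 0, -0.01], [0, 0, 0]]]'

```text
t: 7.85
tool_pos: [0.5677, -0.0685, 0.3363]
orientation: [2.147, 2.29, -0.005]
contact_force: [-4.7, -8.9, -6.1]
finger_gap: 0.0297
```

```bash
python3 a.py
```

```text
t 7.85 sp [-83.461   2.071 285.278] theta 1.1469413217182716 r 200.74188059527427 F [-8.648  5.199 -6.142] load tang 10.408790369449544 radial out -2.0421066077580807 gap 29.74988974041965
```

Request:
move_arm --deltas '[[20, [0.023, 0, -0.01], [0, 0, 0]], [20, [0.023, 0, -0.01], [0, 0, 0]]]'

```text
t: 8.05
tool_pos: [0.5675, -0.0662, 0.3374]
orientation: [2.147, 2.29, -0.005]
contact_force: [-4.1, -9.5, -7.5]
finger_gap: 0.0298
```

```bash
python3 a.py
```

```text
t 8.05 sp [-81.214   2.058 286.351] theta 1.1593354633195923 r 200.81100431461124 F [-9.19   4.703 -7.525] load tang 11.4323715947937 radial out -3.222027473108972 gap 29.84454554257922
```

Request:
move_arm --deltas '[[20, [0.023, 0, -0.01], [0, 0, 0]], [20, [0.023, 0, -0.01], [0, 0, 0]]]'

```text
t: 8.25
tool_pos: [0.5674, -0.0643, 0.3382]
orientation: [2.147, 2.289, -0.006]
contact_force: [-3.5, -12.1, -9.8]
finger_gap: 0.0298
```

```bash
python3 a.py
```

```text
t 8.25 sp [-79.339   2.086 287.156] theta 1.1694989632189479 r 200.80974587182982 F [-11.826   4.259  -9.752] load tang 14.695885133754372 radial out -4.3578863188129064 gap 29.835048501577468
```

Request:
move_arm --deltas '[[20, [0.022, 0, -0.009], [0, 0, 0]], [20, [0, 0, 0], [0, 0, 0]]]'

```text
t: 8.45
tool_pos: [0.5674, -0.0636, 0.3385]
orientation: [2.147, 2.289, -0.007]
contact_force: [-4.8, -13.8, -9.0]
finger_gap: 0.0298
```

```bash
python3 a.py
```

```text
t 8.45 sp [-78.711   2.086 287.469] theta 1.1729832148980481 r 200.8540334292427 F [-13.475   5.636  -8.976] load tang 15.9000997487469 radial out -3.0553386911846454 gap 29.777301184507255
```

The buffer is felt: 15.9 N and rising steeply. Now I'll ease back.

Request:
move_arm --deltas '[[20, [-0.022, 0, 0.009], [0, 0, 0]], [20, [-0.022, 0, 0.01], [0, 0, 0]], [20, [-0.022, 0, 0.01], [0, 0, 0]], [20, [-0.022, 0, 0.01], [0, 0, 0]], [20, [-0.022, 0, 0.01], [0, 0, 0]]]'

```text
t: 8.95
tool_pos: [0.5677, -0.0678, 0.3366]
orientation: [2.148, 2.291, -0.003]
contact_force: [-5.1, -7.3, -4.5]
finger_gap: 0.0298
```

```bash
python3 a.py
```

```text
t 8.95 sp [-82.707   2.039 285.625] theta 1.1510747728898074 r 200.74998312880209 F [-6.979  5.547 -4.55 ] load tang 8.227375619034929 radial out -1.3110403238731614 gap 29.768455144476306
```

Request:
move_arm --deltas '[[20, [-0.022, 0, 0.01], [0, 0, 0]], [20, [-0.022, 0, 0.01], [0, 0, 0]], [20, [-0.022, 0, 0.01], [0, 0, 0]], [20, [-0.022, 0, 0.01], [0, 0, 0]], [20, [0, 0, 0], [0, 0, 0]]]'

```text
t: 9.45
tool_pos: [0.5679, -0.0713, 0.3349]
orientation: [2.149, 2.292, -0.001]
contact_force: [-5.8, -5.0, -3.2]
finger_gap: 0.0298
```

```bash
python3 a.py
```

```text
t 9.45 sp [-86.177   2.033 283.937] theta 1.1318518767540002 r 200.65924989285134 F [-4.638  6.078 -3.228] load tang 5.570066451636549 radial out -0.9511893679567585 gap 29.814627659812
```

Load is falling (8.2 → 5.6 N). I'll keep easing.

Request:
move_arm --deltas '[[20, [-0.022, 0, 0.01], [0, 0, 0]], [20, [-0.022, 0, 0.011], [0, 0, 0]], [20, [-0.022, 0, 0.011], [0, 0, 0]], [20, [0, 0, 0], [0, 0, 0]]]'

```text
t: 9.85
tool_pos: [0.568, -0.0729, 0.3341]
orientation: [-2.146, -2.291, -0.003]
contact_force: [-8.4, 2.6, 0.9]
finger_gap: 0.0296
```

```bash
python3 a.py
```

```text
t 9.85 sp [-87.578   2.035 283.141] theta 1.1238422897067766 r 200.541008078077 F [3.089 8.241 0.909] load tang -3.1787636246923445 radial out -0.5150950666327827 gap 29.57464780368407
```

The load has gone and the arm stays put at about 1.124 rad, so it is caught. I'll unload, open, and rise.

Request:
move_arm --deltas '[[20, [0.012, -0.03, -0.005], [0, 0, 0]], [60, [0, 0, 0], [0, 0, 0]], [60, [0, 0, 0], [0, 0, 0]], [60, [0, 0, 0], [0, 0, 0]], [60, [0, 0, 0], [0, 0, 0]]]'

```text
t: 10.35
tool_pos: [0.5675, -0.0739, 0.3329]
orientation: [2.147, 2.292, 0.001]
contact_force: [0.3, -1.2, 0.4]
finger_gap: 0.0537
```

```bash
python3 g.py "(-.33,0.002,.30)"
python3 - <<'E'
from bench import vision
import cv2
f=vision.grab_frame("scene")["color"]
cv2.imwrite("pics/b1.png",cv2.resize(f[110:310,190:360],None,fx=3,fy=3,interpolation=cv2.INTER_CUBIC))
E
```

```text
t 10.35 grasp in stamper mm [-88.6559   2.4703 281.8546] gap 53.741490302895485 F_st [-1.2354 -0.2024  0.4438] joints [-0.2672  0.0695  1.6181  0.0001  1.4525 -0.3324]
rot units 1 [ -0.0058   0.0217 -29.9612]
rot units -1 [0.0138 0.0037 0.0388]
delta units [-4.827  -0.0097 -0.361 ]
```

View pics/b1.png

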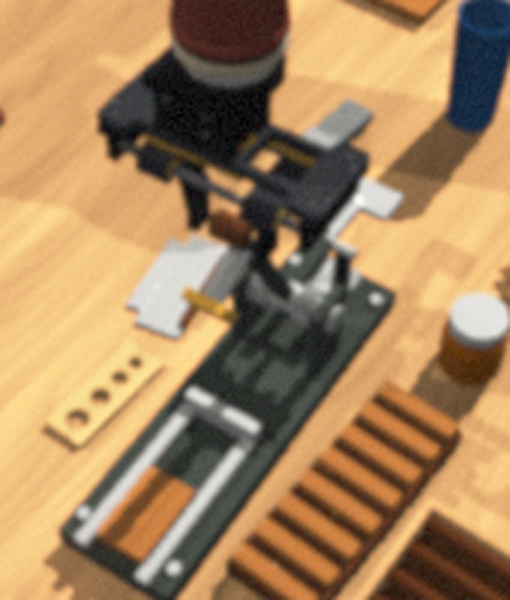

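In the picture the arm stands up on its catch by itself, and the panel lies at the feed end at about (145,515). I'll rise clear and move out past the feed end.

Request:
move_arm --deltas '[[60, [0, 0, -0.3], [0, 0, 0]], [60, [0, 0, -0.5], [0, 0, 0]], [60, [0, 0, -0.5], [0, 0, 0]], [40, [-0.4, 0, -0.2], [0, 0, 0]], [20, [-0.7, 0, 0], [0, 0, 0]]]'

```text
t: 10.9
tool_pos: [0.5717, -0.1279, 0.4117]
orientation: [2.141, 2.292, 0.005]
contact_force: [1.1, -0.1, 0.1]
finger_gap: 0.0511
```

Request:
move_arm --deltas '[[0, [-0.8, 0, 0], [0, 0, 0]], [0, [-0.8, 0, 0], [0, 0, 0]], [0, [-0.8, 0, 0.3], [0, 0, 0]], [0, [-0.8, 0, 0.5], [0, 0, 0]], [0, [0, 0, 0.5], [0, 0, 0]]]'

```text
t: 11.4
tool_pos: [0.5808, -0.2936, 0.3426]
orientation: [2.151, 2.285, -0.002]
contact_force: [-0.1, 0.2, -0.2]
finger_gap: 0.0119
```

```bash
python3 g.py "(-.302,0.002,.051)"
```

```text
t 11.4 grasp in stamper mm [-308.9569    2.6541  291.6109] gap 11.941053148822075 F_st [ 0.1656  0.1331 -0.1523] joints [-0.5884  0.2533  1.3937 -0.0018  1.4916 -0.6486]
rot units 1 [ 0.0468 -0.0184 29.9928]
rot units -1 [ 0.0117  0.0298 -0.0071]
delta units [0.1542 0.0071 4.8118]
```

Request:
move_arm --deltas '[[0, [0.1, 0, 0.7], [0, 0, 0]], [0, [0, 0, 0.8], [0, 0, 0]], [0, [0, 0, 0.8], [0, 0, 0]], [0, [0, 0, 0.8], [0, 0, 0]], [0, [0, 0, 0.6], [0, 0, 0]]]'

```text
t: 11.9
tool_pos: [0.5803, -0.2832, 0.1554]
orientation: [-2.147, -2.291, 0.0]
contact_force: [-0.5, -0.4, 0.3]
finger_gap: 0.0004
```

Request:
move_arm --deltas '[[0, [0, 0, 0.4], [0, 0, 0]], [0, [0, 0, 0.2], [0, 0, 0]], [0, [0, 0, 0], [0, 0, 0]]]'

```text
t: 12.2
tool_pos: [0.5804, -0.2832, 0.1263]
orientation: [-2.147, -2.291, 0.001]
contact_force: [-0.8, 0.5, 0.6]
finger_gap: 0.0001
```

```bash
python3 g.py "(-.302,0.002,.051)"
```

```text
t 12.2 grasp in stamper mm [-298.3129    2.5436   75.3245] gap 0.12934327798593306 F_st [0.5467 0.8041 0.5973] joints [-0.576   0.4299  1.5921  0.      1.1217 -0.6409]
rot units 1 [  0.0191  -0.0256 -29.9628]
rot units -1 [-0.0163 -0.0122  0.0372]
delta units [-0.0744  0.0114  0.4864]
```

Request:
move_arm --deltas '[[0, [-0.06, 0.01, 0.2], [0, 0, 0]], [0, [0, 0, 0.2], [0, 0, 0]], [0, [0, 0, 0.12], [0, 0, 0]], [0, [0, 0, 0], [0, 0, 0]]]'

```text
t: 12.6
tool_pos: [0.5809, -0.286, 0.1001]
orientation: [-2.147, -2.291, 0.0]
contact_force: [-0.8, -0.1, -0.2]
finger_gap: 0.0005
```

```bash
python3 g.py "(-.28,0.002,.049)"
```

```text
t 12.6 grasp in stamper mm [-301.1243    2.2334   49.0598] gap 0.45136756567433844 F_st [-0.0128  0.7859 -0.1932] joints [-0.5792  0.4677  1.5963  0.      1.0794 -0.6442]
rot units 1 [  0.017   -0.0224 -29.9628]
rot units -1 [-0.0143 -0.0108  0.0372]
delta units [0.4225 0.0063 0.0017]
```

Request:
move_arm --deltas '[[0, [0.2, 0, 0], [0, 0, 0]], [0, [0.2, 0, 0], [0, 0, 0]], [0, [0.15, 0, 0], [0, 0, 0]], [0, [0.15, 0, 0], [0, 0, 0]], [0, [0.15, 0, 0], [0, 0, 0]]]'

```text
t: 13.1
tool_pos: [0.5788, -0.2432, 0.1015]
orientation: [2.147, 2.293, 0.0]
contact_force: [-0.5, -0.5, -0.2]
finger_gap: 0.0006
```

Request:
move_arm --deltas '[[0, [0.15, 0, 0], [0, 0, 0]], [0, [0.15, 0, 0], [0, 0, 0]], [0, [0.15, 0, 0], [0, 0, 0]], [0, [0.15, 0, 0], [0, 0, 0]], [0, [0.15, 0, 0], [0, 0, 0]]]'

```text
t: 13.6
tool_pos: [0.5762, -0.2059, 0.1012]
orientation: [-2.148, -2.292, 0.0]
contact_force: [0.1, -1.3, 0.7]
finger_gap: 0.0006
```

```bash
python3 g.py "(-.2045,0.002,.049)"
```

```text
t 13.6 grasp in stamper mm [-220.9896    1.931    50.1907] gap 0.6280265532805022 F_st [-1.3094  0.0254  0.6768] joints [-0.472   0.3922  1.6979 -0.      1.0515 -0.537 ]
rot units 1 [ -0.0001  -0.0004 -29.9626]
rot units -1 [-0.0003  0.0001  0.0374]
delta units [ 0.3298 -0.0001  0.0238]
```

Request:
move_arm --deltas '[[0, [0.08, 0, 0], [0, 0, 0]], [0, [0.08, 0, 0], [0, 0, 0]], [0, [0.08, 0, 0.01], [0, 0, 0]], [0, [0.05, 0, 0], [0, 0, 0]], [0, [0.03, 0, 0], [0, 0, 0]]]'

```text
t: 14.1
tool_pos: [0.5751, -0.1903, 0.1006]
orientation: [-2.148, -2.292, 0.0]
contact_force: [0.5, 0.1, 0.3]
finger_gap: 0.0003
```

```bash
python3 g.py "(-.2045,0.002,.049)"
```

```text
t 14.1 grasp in stamper mm [-205.3626    2.0289   49.5966] gap 0.2813056374120158 F_st [ 0.0809 -0.5056  0.2725] joints [-0.4497  0.3807  1.7147  0.      1.0464 -0.5148]
rot units 1 [  0.002   -0.0023 -29.9618]
rot units -1 [-0.0014 -0.0012  0.0382]
delta units [0.0172 0.0006 0.0119]
```

Request:
move_arm --deltas '[[0, [0.03, 0, 0], [0, 0, 0]], [0, [0.03, 0, 0], [0, 0, 0]], [0, [0, 0, 0], [0, 0, 0]]]'

```text
t: 14.4
tool_pos: [0.5751, -0.1896, 0.1011]
orientation: [2.146, 2.29, -0.004]
contact_force: [-1.2, -7.9, -0.0]
finger_gap: 0.0005
```

The panel meets the stop: 8 N, with the fingers at x ≈ -204.6 mm against -204.5 expected. I'll back off and take a look.

Request:
move_arm --deltas '[[0, [-0.1, 0, 0], [0, 0, 0]], [0, [-0.3, 0, 0], [0, 0, 0]], [0, [-0.7, 0, -0.2], [0, 0, 0]], [0, [-0.6, 0, -0.6], [0, 0, 0]], [0, [-0.5, 0, -0.8], [0, 0, 0]]]'

```text
t: 14.9
tool_pos: [0.5806, -0.2986, 0.1788]
orientation: [-2.145, -2.288, 0.001]
contact_force: [1.0, -0.7, 0.3]
finger_gap: 0.0003
```

Request:
move_arm --deltas '[[0, [-0.4, 0, -0.9], [0, 0, 0]], [0, [0, 0, -0.9], [0, 0, 0]], [0, [0, 0, -0.9], [0, 0, 0]], [0, [0, 0, -0.9], [0, 0, 0]], [0, [0, 0, -0.8], [0, 0, 0]]]'

```text
t: 15.4
tool_pos: [0.5833, -0.3181, 0.4033]
orientation: [2.148, 2.291, 0.001]
contact_force: [0.1, -0.3, 0.3]
finger_gap: 0.0007
```

```bash
python3 g.py "(.182,0.003,.16)"
python3 - <<'E'
from bench import vision
import cv2
from h import *
f=vision.grab_frame("scene")["color"];q=np.load("q.npy")
o=(190,110);im=cv2.resize(f[110:310,190:360],None,fx=3,fy=3,interpolation=cv2.INTER_CUBIC)
L=np.array([(proj("scene",S(q,(x,y,.037)))-o+.5)*3 for x,y in((-.195,-.023),(-.195,.027),(-.115,.027),(-.115,-.023))]).astype(int)
cv2.polylines(im,[L],True,(255,255,0),1)
for z in(.064,.07,.076):
  u=(proj("scene",S(q,(.18,.004,z)))-o+.5)*3; cv2.circle(im,tuple(int(v) for v in u),2,(0,0,255),-1)
cv2.imwrite("pics/c1.png",im)
E
```

```text
t 15.4 grasp in stamper mm [-333.3937    1.6561  352.3287] gap 0.7478599252067485 F_st [-0.2852 -0.055   0.256 ] joints [-0.618   0.2705  1.262   0.0004  1.6077 -0.6826]
rot units 1 [ -0.0079   0.0195 -29.9659]
rot units -1 [0.0125 0.005  0.0341]
delta units [10.3099  0.0049  3.8412]
```

View pics/c1.png

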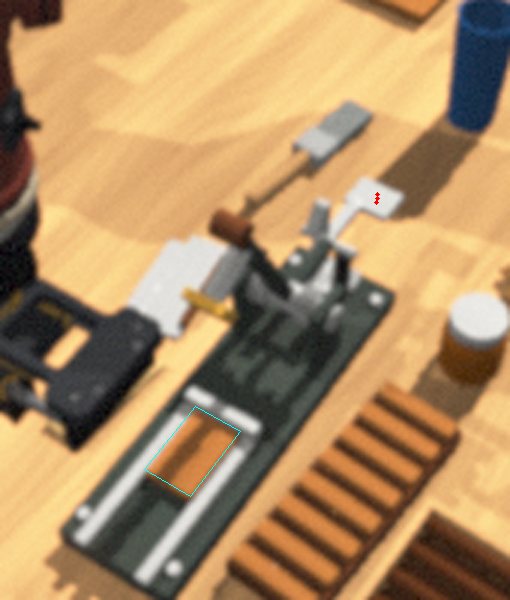

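The panel sits on its predicted home outline against the stop at about (195,450), the arm is still cocked, and the tab is at about (377,197) as predicted. I'll go over to the tab.

Request:
move_arm --deltas '[[0, [0.3, 0, -0.2], [0, 0, 0]], [0, [0.9, 0, 0], [0, 0, 0]], [0, [0.9, 0, 0], [0, 0, 0]], [0, [0.9, 0, 0], [0, 0, 0]], [0, [0.9, 0, 0], [0, 0, 0]]]'

```text
t: 15.95
tool_pos: [0.5699, -0.1206, 0.4089]
orientation: [-2.146, -2.29, 0.001]
contact_force: [0.4, -0.0, 0.2]
finger_gap: 0.0003
```

Request:
move_arm --deltas '[[0, [0.9, 0, 0], [0, 0, 0]], [0, [0.9, 0, 0], [0, 0, 0]], [0, [0.9, 0, 0], [0, 0, 0]], [0, [0.9, 0, 0], [0, 0, 0]], [0, [0.9, 0, 0], [0, 0, 0]]]'

```text
t: 16.45
tool_pos: [0.555, 0.1039, 0.4091]
orientation: [-2.146, -2.291, 0.002]
contact_force: [0.6, 0.7, 0.4]
finger_gap: 0.0006
```

Request:
move_arm --deltas '[[0, [0.9, 0, 0], [0, 0, 0]], [0, [0.8, 0, 0.3], [0, 0, 0]], [0, [0.2, 0, 0.6], [0, 0, 0]], [0, [0, 0, 0.8], [0, 0, 0]], [0, [0, 0, 0.6], [0, 0, 0]]]'

```text
t: 16.95
tool_pos: [0.548, 0.1976, 0.2917]
orientation: [-2.144, -2.292, 0.006]
contact_force: [-0.2, -0.6, -0.3]
finger_gap: 0.0007
```

```bash
python3 g.py "(.184,0.004,.11)"
```

```text
t 16.95 grasp in stamper mm [183.4514   5.6574 240.7187] gap 0.707742388513486 F_st [-0.5812  0.2325 -0.25  ] joints [0.2104 0.1231 1.6377 0.0005 1.3854 0.1434]
rot units 1 [ -0.0031  -0.0702 -29.9439]
rot units -1 [-0.0448  0.002   0.056 ]
delta units [0.0113 0.0455 2.6142]
```

Request:
move_arm --deltas '[[0, [0, 0, 0.6], [0, 0, 0]], [0, [0, 0, 0.7], [0, 0, 0]], [0, [0, 0, 0.6], [0, 0, 0]], [0, [0, 0, 0.5], [0, 0, 0]], [0, [0, 0, 0.2], [0, 0, 0]]]'

```text
t: 17.45
tool_pos: [0.5469, 0.1963, 0.1611]
orientation: [-2.145, -2.289, 0.01]
contact_force: [-0.5, -0.2, 0.4]
finger_gap: 0.0002
```

```bash
python3 g.py "(.183,0.004,.09)"
```

```text
t 17.45 grasp in stamper mm [182.2135   6.9966 110.1287] gap 0.21466524639099918 F_st [-0.1281  0.5492  0.3658] joints [0.2087 0.2499 1.7506 0.0004 1.1489 0.1433]
rot units 1 [ -0.0114  -0.1171 -29.9603]
rot units -1 [-0.0746  0.0072  0.0394]
delta units [0.0158 0.0631 0.4021]
```

Request:
move_arm --deltas '[[0, [0, 0.05, 0.06], [0, 0, 0]], [0, [0, 0, 0.06], [0, 0, 0]], [0, [0, 0, 0.06], [0, 0, 0]], [0, [0, 0, 0.06], [0, 0, 0]]]'

```text
t: 17.85
tool_pos: [0.5533, 0.197, 0.1549]
orientation: [2.147, 2.292, 0.003]
contact_force: [0.1, 0.4, 0.4]
finger_gap: 0.0004
```

Request:
move_arm --deltas '[[0, [0, 0, 0.03], [0, 0, 0]], [0, [0, 0, 0.03], [0, 0, 0]]]'

```text
t: 18.05
tool_pos: [0.5527, 0.1968, 0.1511]
orientation: [2.148, 2.292, 0.001]
contact_force: [0.6, 0.3, -0.8]
finger_gap: 0.0005
```

Request:
move_arm --deltas '[[0, [0, 0, 0.03], [0, 0, 0]], [0, [0, 0, 0.03], [0, 0, 0]]]'

```text
t: 18.25
tool_pos: [0.5525, 0.1968, 0.1477]
orientation: [2.148, 2.292, 0.0]
contact_force: [-0.2, 0.5, 0.3]
finger_gap: 0.0004
```

Request:
move_arm --deltas '[[0, [0, 0, 0.03], [0, 0, 0]], [0, [0, 0, 0.03], [0, 0, 0]]]'

```text
t: 18.45
tool_pos: [0.5525, 0.1968, 0.1446]
orientation: [-2.148, -2.292, 0.0]
contact_force: [0.4, -0.7, -0.2]
finger_gap: 0.0005
```

Request:
move_arm --deltas '[[0, [0, 0, 0.03], [0, 0, 0]], [0, [0, 0, 0.03], [0, 0, 0]]]'

```text
t: 18.65
tool_pos: [0.5526, 0.197, 0.1428]
orientation: [-2.148, -2.293, -0.0]
contact_force: [-4.1, 0.3, 11.0]
finger_gap: 0.0004
```

Request:
move_arm --deltas '[[0, [0, 0, 0.03], [0, 0, 0]], [0, [0, 0, 0.03], [0, 0, 0]]]'

```text
t: 18.85
tool_pos: [0.5526, 0.1974, 0.1403]
orientation: [-2.148, -2.292, -0.001]
contact_force: [-5.5, 1.7, 11.8]
finger_gap: 0.0006
```

Request:
move_arm --deltas '[[0, [0, 0, 0.02], [0, 0, 0]], [0, [0, 0, 0.02], [0, 0, 0]]]'

```text
t: 19.05
tool_pos: [0.5526, 0.1977, 0.1383]
orientation: [-2.147, -2.292, -0.002]
contact_force: [-4.8, 2.8, 10.6]
finger_gap: 0.0005
```

```bash
python3 g.py "(.18,0.004,.09)"
```

```text
t 19.05 grasp in stamper mm [183.45     0.8192  87.3067] gap 0.49041204491715906 F_st [ 3.0875  4.6183 10.6474] joints [0.2086 0.2874 1.7529 0.0017 1.1006 0.1428]
rot units 1 [  0.0235   0.0065 -29.9616]
rot units -1 [ 0.0042 -0.015   0.0384]
delta units [-0.0687 -0.0639 -0.054 ]
```

Request:
move_arm --deltas '[[0, [0, 0, 0.03], [0, 0, 0]], [0, [0, 0, 0.03], [0, 0, 0]]]'

```text
t: 19.25
tool_pos: [0.5526, 0.1982, 0.1351]
orientation: [-2.147, -2.292, -0.003]
contact_force: [-3.3, 4.6, 7.4]
finger_gap: 0.0002
```

Request:
move_arm --deltas '[[0, [0, 0, 0.03], [0, 0, 0]], [0, [0, 0, 0.03], [0, 0, 0]]]'

```text
t: 19.45
tool_pos: [0.5528, 0.1972, 0.1311]
orientation: [2.147, 2.293, 0.001]
contact_force: [0.1, 1.4, 2.7]
finger_gap: 0.0005
```

Force has dropped to 2.7 N, so it has probably let go. I'll wait half a second and check.

Request:
move_arm --deltas '[[0, [0, 0, 0], [0, 0, 0]], [0, [0, 0, 0], [0, 0, 0]], [0, [0, 0, 0], [0, 0, 0]], [0, [0, 0, 0], [0, 0, 0]], [0, [0, 0, 0], [0, 0, 0]]]'

```text
t: 19.95
tool_pos: [0.5527, 0.1969, 0.1309]
orientation: [2.148, 2.292, 0.001]
contact_force: [1.4, 2.9, 2.9]
finger_gap: 0.0002
```

Run:
```python
from bench import vision
import cv2
f=vision.grab_frame("scene")["color"]
cv2.imwrite("pics/d1.png",cv2.resize(f[110:310,190:360],None,fx=3,fy=3,interpolation=cv2.INTER_CUBIC))
```

```text
(no output)
```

View pics/d1.png

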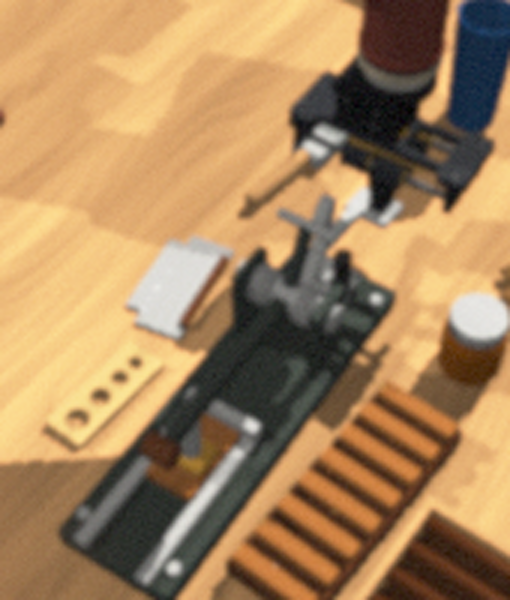

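The arm is down: knob at about (165,448), die on the panel, and the panel against the stop. I'll withdraw straight up.

Request:
move_arm --deltas '[[0, [0, 0, -0.1], [0, 0, 0]], [0, [0, 0, -0.2], [0, 0, 0]], [0, [0, 0, -0.4], [0, 0, 0]], [0, [0, 0, -0.7], [0, 0, 0]], [0, [0, 0, -0.8], [0, 0, 0]]]'

```text
t: 20.5
tool_pos: [0.551, 0.196, 0.2403]
orientation: [-2.147, -2.29, 0.007]
contact_force: [1.0, -1.0, 0.2]
finger_gap: 0.0002
```

Request:
move_arm --deltas '[[0, [0, 0, -0.6], [0, 0, 0]], [0, [0, 0, -0.3], [0, 0, 0]], [0, [0, 0, 0], [0, 0, 0]], [0, [0, 0, 0], [0, 0, 0]], [0, [0, 0, 0], [0, 0, 0]]]'

```text
t: 21.0
tool_pos: [0.5514, 0.1964, 0.2831]
orientation: [-2.147, -2.291, 0.006]
contact_force: [-0.1, -0.2, 0.1]
finger_gap: 0.0005
```

```bash
python3 g.py
python3 - <<'E'
from bench import vision
import cv2
f=vision.grab_frame("scene")["color"]
cv2.imwrite("pics/e1.png",cv2.resize(f[110:310,190:360],None,fx=3,fy=3,interpolation=cv2.INTER_CUBIC))
E
```

```text
t 21.0 grasp in stamper mm [182.1068   2.3589 232.0579] gap 0.5045059510074014 F_st [-0.2368  0.1432  0.1378] joints [ 0.2076  0.1357  1.6403 -0.0002  1.3699  0.1427]
rot units 1 [ -0.0118  -0.0639 -29.9627]
rot units -1 [-0.0407  0.0075  0.0372]
```

View pics/e1.png

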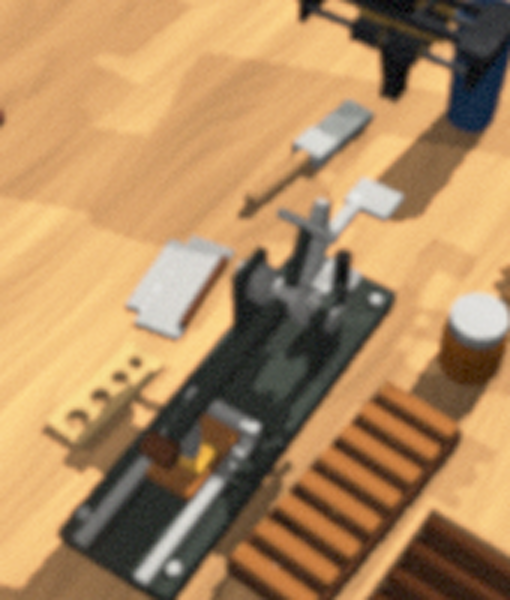

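The arm is down, and the tab is back up at about (377,197), the same place as before. The panel is home, the bystanders haven't moved, and the robot is clear.

```bash
python3 -c "
from bench import arm; print(arm.sign_off())"
```

```text
the job is handed in; nothing more can be done
None
```

I stamped the panel and handed the job in at about t = 21 s. The sign-off gives no verdict, so success rests on my own checks.

- **Cocking:** I lifted the arm by its knob until the buffer pushed back, with a peak of about 16 N at the knob in my readings. Easing back, the load vanished and the catch held the arm at about 1.12 rad. It was still up after I let go.
- **Panel:** I pushed it along the channel until it met the stop bar with about 8 N. The fingers ended at x = -204.6 mm against -204.5 mm expected, and the picture showed the panel on its predicted home outline.
- **Trigger:** The highest tab reading was about 12 N, above the 2 to 6 N the task described but under the 25 N limit. The arm let go after roughly 10 mm.
- **Last check:** The final picture shows the die down on the panel, the panel at the stop and the tab sprung back. The bystanders in view look unmoved. The cigar box was outside that picture, so I did not re-check it. The tool was clear of everything, with about 0.3 N of residual force.

**Disagreement:** The two cameras disagreed by about 2–3 mm on where the stamper sits. I allowed for this using the forces felt at the knob.

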